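Shut the gauge pin case and slide its tray home

ROBOT

A 6-joint arm with a two-finger parallel gripper is mounted at the origin on a cart in front of the work surface, level with it; the furniture and walls round the work are solid. World frame = base frame: x ahead of the robot, y to its left, z up, the work surface at z = 0. Lengths are in mm, angles in degrees, forces in N, time in s.
With the tool pointing down it reaches from about 300 to 850 mm from the base axis. Payload 4.2 kg.
Tool frame: the origin (TCP) lies between the finger pads; the fingertips stand 14 mm ahead of it and the grasp point (between the pads) lies 5 mm behind it; z points along the fingers, y is the line along which they close (so a half turn about z gives the same grasp; the last joint's range is limited). The gripper opens to 91 mm and grips with 3 to 60 N. Pads are 32 mm wide; open, the fingers measure 118 mm over their backs; the gripper's body (76 mm by 178 mm) begins 60 mm behind the grasp point.
Start: joints at [73.568, 18.312, 89.639, -0, 72.044, -1.146], TCP at [151.598, 554.671, 227.976] pointing down, gripper open.
Joint ranges: [-177.97, 177.97], [-48.28, 115.42], [12.27, 149.76], [-77.06, 257.06], [2.81, 150.46], [-146.56, 146.56]. Speed limits (degrees/s): [147.25, 147.25, 180, 180, 180, 180].

INTERFACE

Orientations are given as [roll, pitch, yaw] about the fixed x, y, z axes, in that order (R = Rz(yaw) Ry(pitch) Rx(roll)).
In Python, from workcell import * gives the robot as it stands. The module is installed in compiled form; this text tells all that it offers.
- The arm moves only by the tool send_rows, never from a script. Its argument "deltas" is a list of rows, each a list of 2 entries, a list of its own where there are three numbers: the shift along the tool's x, y, z normalised to -1 to 1, where 1 is 0.5 m, then the turn, a rotation vector about the tool's x, y, z normalised to -1 to 1, where 1 is 0.5 rad. A call has 1 to 10 rows; each row shifts and turns the commanded pose from where the row before left it, along the tool's axes as they then stand; what a row does not reach is not made up. A row lasts 1/10 s, in which the tool goes at most 50 mm and 8.59 degrees, less where a joint would pass 70% of its speed; a pose out of reach is approached as far as the arm can. A call with a number of a shift or a turn outside -1 to 1 is refused whole. A call with a gripper value outside its range is refused whole. "grip" is the closure, from 0 (fully open) to 1 (shut), set as the call begins (left out, the last holds). The fingers move at their own pace and stop on an object; "grip_force" is the grip in N (left out, the last holds). Time passes only in rows, so rows that do not move let the fingers close. It gives the time, the measured TCP pose, the force, the opening and the grip force at its end, in the units of the state.
- state(): the state, without advancing time (a new reading comes with each control period).
- grab_frame(name): name is "scene" or "top" or "wrist"; returns the picture (400x640x3 uint8, red, green, blue); there is no depth.
- calibration(name): a dict with "mtx" (3x3 intrinsics, pixels), "D" ([k1, k2, p1, p2, k3] as OpenCV has them; the pictures are not rectified), "R" (3x3) and "t" (3): a world point X has camera coordinates R X + t. Camera axes: x right, y down, z forward; pixel columns grow to the right and rows downward; lengths in mm; the calibration is good to about 2 mm. A picture is of the moment at which its call begins: read the wrist's pose just before it. calibration takes no time and is no camera call; for the wrist camera it gives the pose at the moment of the call.
- job_done(): hands the job in; it is judged then, once.
Trained networks look in the newest picture that a camera, given by its name, has taken for a name from the list of things; names that differ only in an ending like _2 or _b are one class to them, and where a whole thing is asked for, a point or a joint stands for the part that bears it (a point fixed in the world has none). Each returns a list of dicts, best first, with "p" (0 to 1); they miss things now and then, are a little off and sometimes report something else, mostly with a low value. They report only what shows in the picture. A call takes as long as a camera call.
- trace(camera, label): "pixels" (400x640 bool, what is visible of it) and "bbox" ([left, top, width, height] in pixels, round what is visible of it).
The state is a dict: "time_s": time; "qpos": joint angles; "qvel": joint speeds; "effort": joint torques, N m; "ee_pos": TCP position; "ee_rot": TCP orientation; "force": force on the tool from outside, world axes, zero at the start; "torque": the same for the moment, N m; "gripper_width": finger opening in mm; "gripper_force": force on a finger pad.
Only numpy, scipy, OpenCV 4.12 (cv2) and the standard library are available. Lean on these libraries where they do the work, as an engineer would, in place of code of your own. Each camera call takes 0.05 s, during which the arm holds its last target. There are 200 camera calls.

TASK

The gauge pin case stands open in the pulled-out tray of the low grey cabinet. Using only the fingertips, first tip the lid of the case shut and press it down flat, lightly; then push the tray by its steel finger pull fully home into the cabinet, with the case in it. Do not lift the case, and leave the jar, the marker and the small plate beside the cabinet where they are.

Things in the scene. Friction and masses are not known exactly. Their poses are not given: they have to be found in the camera images.
- tray_cabinet: low open-fronted grey steel cabinet fixed to the bench, 116 deep (x) x 194 wide (y) x 58 mm high. Origin: centre of its underside, on the bench. Its x axis points from the open front (x = -58 mm) to the back, away from the robot. Its one tray slides along x. The opening reaches up to 52 mm, so the case goes in only with its lid shut.
- tray (a joint): how far the tray is pulled out, m: 0 = fully home, at most 0.115; it starts about 0.106 to 0.110. It slides with about 4 N of friction, stays where it is left and stops solidly at 0.
- finger_pull (a point): middle of the front face of the bright steel finger pull in the middle of the tray front, 21 mm above the bench. The pull (solid tray_c7) is 30 mm wide, 12 mm high and stands 10 mm out of the tray front, which is 194 mm wide and 5 to 30 mm high. Tray inside: 172 mm wide, 80 mm from the front to two small blocks behind the case, floor 12 mm and rim 30 mm above the bench.
- pin_case: dark gauge pin case, 77 (x) x 160 (y) x 34 mm high when shut, 0.22 kg, loose in the tray. Origin: centre of its underside, 12 mm above the bench. Hinge line along y at x = +36, z = 23 mm of its frame. Its hinge side faces the robot (its x axis lies about along -x of tray_cabinet), so the open lid stands up on the robot's side and is shut by tipping it away from the robot.
- pin_case_lid (a joint): opening angle of the lid, rad: 0 = shut, 1.57 = upright, 1.92 = fully open, leaning toward the robot. The lid is 68 mm from hinge to free edge and 10 mm thick; it is damped: it stays where it is left above about 1.1, and tipped well over (below about 0.8) it sinks slowly shut. It starts between 1.25 and 1.88. Push it slowly: a fast push slides the case (up to 12 mm in the tray).
- lid_edge (a point): middle of the lid's outer face at its free edge (70 mm from the hinge line); at the top of the lid when it stands open. Moves with the lid.
- case_top (a point): point over the middle of the case, 33 mm above its underside (45 mm above the bench): the middle of the top face of the shut lid. Moves with the case, not with the lid.
- glaze_jar: bystander: white jar with a blue screw cap, standing upright right of the tray, 57 mm across, 74 mm high. Origin: centre of its underside.
- marker: bystander: blue and white marker pen lying left of the cabinet and tray, 130 long (x) x 18 x 20 mm high. Origin: centre of its underside.
- glazed_plate: bystander: small white glazed ceramic plate lying left of the tray, 23 x 23 x 8 mm. Origin: centre of its underside.

How it is judged:
By the outcome, as a careful person would: the job done as asked, in the order asked, and still so for the second after the job is handed in, with the robot touching nothing.
It also fails if it takes over 45 s, if anything falls off the work surface, if the arm or the gripper's body presses on something with over 40 N, if the wrist force passes 120 N, or if a joint passes its speed limit or range.

## Working session

There is one attempt and no reset: what is moved stays moved. The work goes in short steps, Python scripts to look and compute and a tool call to move; the robot and the scene stay as the last step left them, time stands still between calls to the robot, and variables do not carry over. Pictures are saved under pics/ and viewed, at most 10 in all, crops included, and the job is handed in when it is done.

Besides the shell and the picture viewer there is one more tool, called by a JSON object that holds its "method" and its "body". send_rows: Moves the arm, as the interface text tells. Scaled input: -1 to 1 covers 0.5 m each way for a shift and 0.5 rad each way for a turn. Its arguments: {"type":"object","properties":{"deltas":{"type":"array","items":{"type":"array"}},"grip":{"type":"number"},"grip_force":{"type":"number"}},"required":["deltas"]}

```bash
mkdir -p pics; python3 - <<'E'
from workcell import *
import cv2,numpy as np
s=state();print(s['ee_pos'],s['ee_rot'],s['gripper_width'],s['time_s'])
ims=[]
for c in("scene","top"):
    im=grab_frame(c);cv2.imwrite(f"pics/{c}0.png",im[...,::-1])
    k=calibration(c);print(c,np.round(k['mtx'],1).tolist(),np.round(k['D'],3),np.round(-k['R'].T@k['t'],0),np.round(k['R'],2).tolist())
    for l in("tray_cabinet","finger_pull","pin_case","pin_case_lid","glaze_jar","marker","glazed_plate"):
        r=trace(c,l)
        for d in r[:1]:
            ys,xs=np.nonzero(d['pixels']);print(l,round(d['p'],2),d['bbox'],xs.mean().round(1),ys.mean().round(1))
E
```

```text
[151.48347046 554.19015436 227.14061186] [-1.79900540e+02 -3.51634756e-04  1.64714119e+02] 90.67169069035312 0.0
scene [[474.2, 0.0, 316.8], [0.0, 474.2, 197.6], [0.0, 0.0, 1.0]] [0.023 0.    0.    0.    0.   ] [ 146. -624.  487.] [[0.9, -0.43, 0.02], [-0.17, -0.39, -0.9], [0.4, 0.81, -0.43]]
tray_cabinet 0.7 [258.1, 179.5, 147.7, 98.9] 340.4 222.7
finger_pull 0.93 [257.6, 212.2, 108.1, 63.8] 312.8 247.1
pin_case 0.72 [258.7, 196.2, 93.8, 66.3] 302.8 231.3
glaze_jar 0.64 [259.2, 198.3, 93.3, 60.7] 302.4 230.9
marker 0.65 [244.6, 203.8, 53.9, 20.3] 266.2 213.0
top [[398.9, 0.0, 319.4], [0.0, 398.9, 199.1], [0.0, 0.0, 1.0]] [0.007 0.    0.    0.    0.   ] [346. 169. 936.] [[-0.03, -1.0, 0.01], [-0.98, 0.02, -0.21], [0.21, -0.01, -0.98]]
tray_cabinet 0.7 [280.3, 136.0, 111.4, 121.0] 329.4 180.2
finger_pull 0.57 [300.8, 186.5, 91.2, 73.0] 336.2 210.0
pin_case 0.73 [310.8, 195.1, 85.7, 62.5] 351.7 226.0
pin_case_lid 0.89 [324.2, 224.1, 73.5, 29.1] 358.3 239.7
glaze_jar 0.82 [394.8, 164.9, 28.7, 33.6] 407.9 183.0
marker 0.85 [269.3, 206.7, 20.3, 55.5] 278.5 233.3
```

View pics/scene0.png

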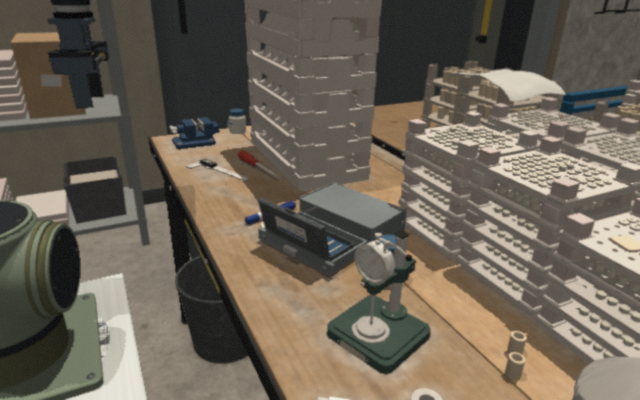

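View pics/top0.png

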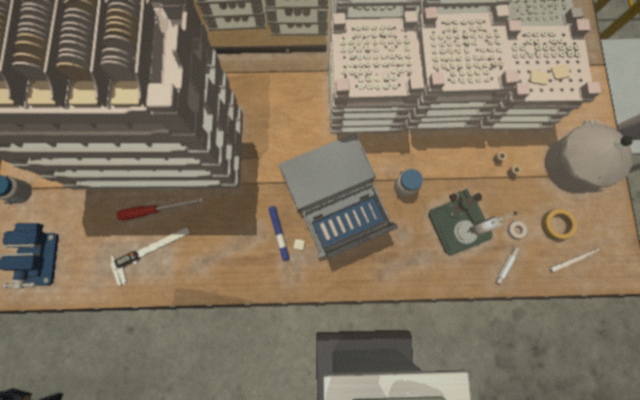

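The scene view shows the case in the tray, lid upright (about 260–355, 200–265), with the cabinet behind it (300–405, 185–240). In the top view the cabinet is at about (281–375, 140–208) and the tray reaches to (390, 235). The jar is at (408, 183), the marker at (279, 233) and the plate at (299, 244). I'll zoom in for corners.

```bash
python3 - <<'E'
import cv2
a=cv2.imread("pics/top0.png")[132:264,268:428];cv2.imwrite("pics/topc.png",cv2.resize(a,None,fx=4.5,fy=4.5,interpolation=cv2.INTER_CUBIC))
a=cv2.imread("pics/scene0.png")[176:286,240:410];cv2.imwrite("pics/scenec.png",cv2.resize(a,None,fx=4.5,fy=4.5,interpolation=cv2.INTER_CUBIC))
E
```

```text
(no output)
```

View pics/topc.png

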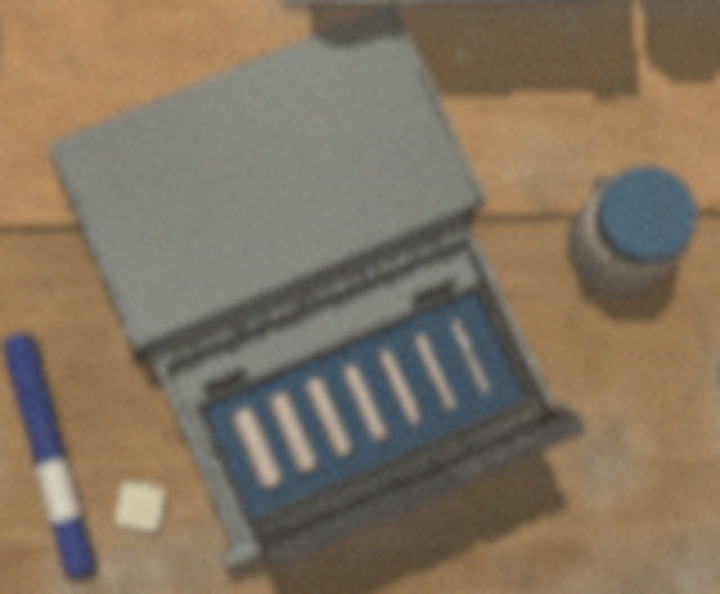

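View pics/scenec.png

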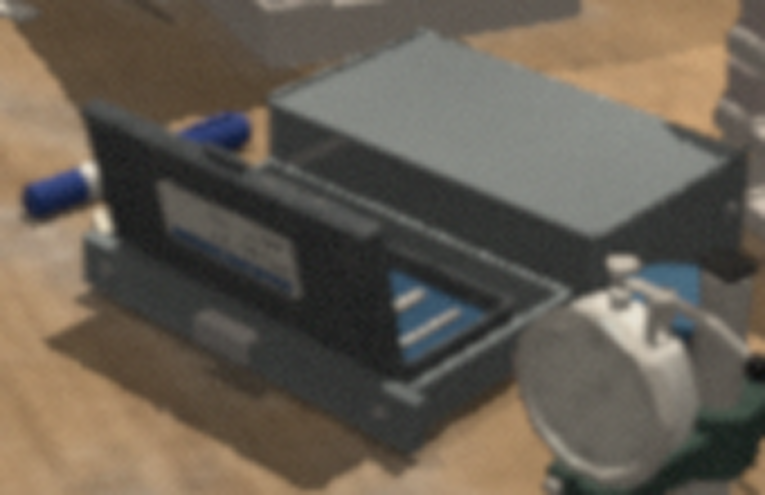

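The top crop shows cabinet top corners at (52,148), (402,35), (482,200), (135,350). The tray front ends are at (230,567) and (582,425). The scene crop shows the lid's outer top corners at about (88,110) and (376,243), and the pull at (223,335). Next I'll fit the poses.

```bash
cat >h.py <<'E'
from workcell import *
import cv2,numpy as np
def proj(c,X):
    k=calibration(c)
    return cv2.projectPoints(np.array(X,float).reshape(-1,3),cv2.Rodrigues(k['R'])[0],k['t'],k['mtx'],k['D'])[0][:,0]
def c2w(p,X): # cabinet frame to world
    c,s=np.cos(p[2]),np.sin(p[2]); X=np.array(X,float)
    return X@np.array([[c,s,0],[-s,c,0],[0,0,1]])+[p[0],p[1],0]
E
cat >fit.py <<'E'
from h import *
from scipy.optimize import least_squares
T=lambda L:np.array(L)/4.5+[267.6,131.6]
S=lambda L:np.array(L)/4.5+[239.6,175.6]
top=T([(52,148),(402,35),(482,200),(135,350),(230,565),(582,425)])
sc=S([(270,103),(428,32),(745,155),(595,238),(85,235),(425,398),(223,335)])
lid=S([(88,108),(376,243)])
def f(p):
    q=p[3];X=-58-q
    a=c2w(p,[(58,97,58),(58,-97,58),(-58,-97,58),(-58,97,58),(X,97,30),(X,-97,30)])
    b=c2w(p,[(-58,97,58),(58,97,58),(58,-97,58),(-58,-97,58),(X,97,30),(X,-97,30),(X-10,0,21)])
    th=p[4]; hx,hy=p[5],p[6]   # hinge at cabinet-frame x=hx,z=35; lid toward +x when shut
    ex=hx+70*np.cos(th)-10*np.sin(th); ez=35+70*np.sin(th)+10*np.cos(th)
    l=c2w(p,[(ex,hy+80,ez),(ex,hy-80,ez)])
    return np.concatenate([(proj('top',a)-top).ravel(),(proj('scene',b)-sc).ravel(),(proj('scene',l)-lid).ravel(),
       [(hx-(X+10+5))/3,hy/3]])
r=least_squares(f,[480,160,.35,108,1.57,-150,0],loss='soft_l1')
p=r.x;print(np.round(p,3),np.degrees(p[2]));print(np.round(f(p),1))
q=p[3];print('pull',c2w(p,[-68-q,0,21]),'lid edge',c2w(p,[p[5]+70*np.cos(p[4])-10*np.sin(p[4]),p[6],35+70*np.sin(p[4])+10*np.cos(p[4])]),'hinge',c2w(p,[p[5],p[6],35]),'casetop',c2w(p,[p[5]+36,p[6],45]))
for n,u,z in(('jar',(648/4.5+267.6,213/4.5+131.6),74),('marker a',(20/4.5+267.6,340/4.5+131.6),15),('marker b',(80/4.5+267.6,575/4.5+131.6),15),('plate',(140/4.5+267.6,505/4.5+131.6),8)):
    g=least_squares(lambda w:(proj('top',[w[0],w[1],z])-u).ravel(),[400,150]);print(n,g.x.round(0))
E
python3 fit.py
```

```text
[ 6.00769e+02  1.36596e+02  3.77000e-01  1.11899e+02  1.82600e+00
 -1.54375e+02 -2.36500e+00] 21.628536181488087
[ 0.4 -0.2 -0.3 -6.3  2.8  1.2  1.3  0.6 -0.2  0.  -0.7 -2.3 -1.3 -1.5
 -0.6 -1.1  1.6 -1.6  0.6 -0.1  0.  -0.8 -1.4  1.   0.1  0.9  0.1  0.2
 -0.4 -0.6  0.2 -0.8]
pull [433.53692013  70.28775182  21.        ] lid edge [432.69803288  67.41061961 100.20129345] hinge [458.13546461  77.49666932  35.        ] casetop [491.60081355  90.76582229  45.        ]
jar [572. -48.]
marker a [528. 270.]
marker b [405. 240.]
plate [441. 209.]
```

```bash
sed -i 's/(402,35)/(400,8)/' fit.py; python3 fit.py; python3 - <<'E'
from h import *
print(calibration('wrist')['t'])
E
```

```text
[ 6.01216e+02  1.37024e+02  3.79000e-01  1.12423e+02  6.46590e+01
 -1.54902e+02 -2.26600e+00] 21.733092388972196
[ 0.2 -0.3 -0.1 -0.5  2.6  0.9  1.2  0.5 -0.2  0.1 -0.7 -2.4 -1.2 -1.5
 -0.6 -1.2  1.6 -1.7  0.8 -0.3  0.  -0.8 -1.3  1.   0.2  0.9  0.   0.3
 -0.4 -0.6  0.2 -0.8]
pull [433.61717388  70.21652502  21.        ] lid edge [432.71519884  67.41749348 100.18821981] hinge [458.16310014  77.56147287  35.        ] casetop [491.60417915  90.89167295  45.        ]
jar [572. -48.]
marker a [528. 270.]
marker b [405. 240.]
plate [441. 209.]
[-574.94610044  -32.86496727  392.67013245]
```

{"method": "send_rows", "body": {"deltas": [[[0,0,0],[0,0,0.264]],[[0,0,0],[0,0,0.264]],[[0,0,0],[0,0,0.264]],[[0,0,0],[0,0,0.264]],[[0,0,0],[0,0,0.264]],[[0,0,0],[0,0,0.264]],[[0,0,0],[0,0,0.264]],[[0,0,0],[0,0,0]]], "grip": 1, "grip_force": 20}}

```text
time_s: 1.6
ee_pos: [151.6, 554.7, 228.0]
ee_rot: [180.0, -0.0, 111.8]
force: [0.7, 0.5, -0.1]
gripper_width: 30.3
gripper_force: 0.0
```

{"method": "send_rows", "body": {"deltas": [[[-0.08,0.006,0],[0,0,0]],[[-0.08,0.006,0],[0,0,0]],[[-0.08,0.006,0],[0,0,0]],[[-0.08,0.006,0],[0,0,0]],[[-0.08,0.006,0],[0,0,0]],[[-0.08,0.006,0],[0,0,0]],[[-0.08,0.006,0],[0,0,0]],[[-0.08,0.006,0],[0,0,0]],[[-0.08,0.006,0],[0,0,0]],[[-0.08,0.006,0],[0,0,0]]]}}

```text
time_s: 2.6
ee_pos: [328.3, 192.9, 228.3]
ee_rot: [179.9, -0.0, 112.0]
force: [0.6, -0.7, 0.3]
gripper_width: 0.9
gripper_force: 0.0
```

{"method": "send_rows", "body": {"deltas": [[[-0.08,0.006,0],[0,0,0]],[[-0.08,0.006,0],[0,0,0]],[[-0.08,0.006,0],[0,0,0]],[[-0.072,0,0],[0,0,0]],[[0,0,0],[0,0,0]],[[0,0,0],[0,0,0]]]}}

```text
time_s: 3.2
ee_pos: [394.0, 52.5, 227.9]
ee_rot: [-180.0, -0.0, 111.7]
force: [0.5, -1.0, 0.7]
gripper_width: 0.7
gripper_force: 0.0
```

```bash
python3 - <<'E'
from h import *
im=grab_frame('wrist');k=calibration('wrist')
p=[601.2,137.0,.379]
print(-k['R'].T@k['t'])
P=proj('wrist',c2w(p,[(-180.4,-80,100),(-180.4,80,100),(-180.4,0,21),(-58,97,58),(-58,-97,58),(-58-112,97,30),(-58-112,-97,30)]));print(P.round(0))
for a in P: 
    if abs(a).max()<900: cv2.circle(im,(int(a[0]),int(a[1])),3,(255,0,0),1)
cv2.imwrite('pics/w1.png',im[...,::-1])
E
```

```text
[364.31946796 127.74685255 385.74262656]
[[355. 266.]
 [362. 116.]
 [350. 181.]
 [470. 100.]
 [447. 262.]
 [363. 101.]
 [356. 252.]]
```

View pics/w1.png

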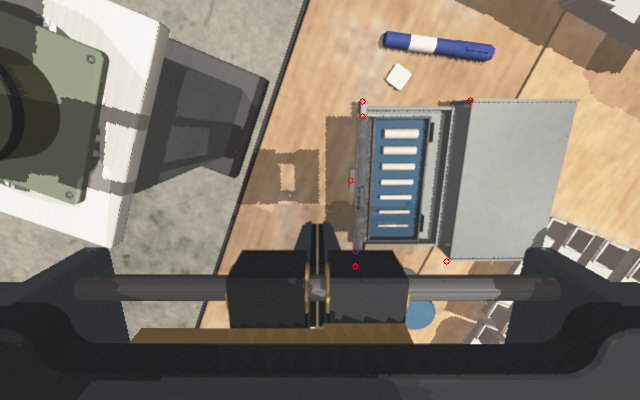

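The wrist view agrees with the fit to a few pixels: the tray front is at about x = 355 and the lid edge at 355–370. The fingers are on the robot side of the lid, so I'll descend and push slowly.

{"method": "send_rows", "body": {"deltas": [[[0,0,0.06],[0,0,0]],[[0,0,0.07],[0,0,0]],[[0,0,0.07],[0,0,0]],[[0,0,0.058],[0,0,0]],[[0,0.01,0],[0,0,0]],[[0,0.01,0],[0,0,0]],[[0,0.01,0],[0,0,0]],[[0,0.004,0],[0,0,0]],[[0,0.004,0],[0,0,0]],[[0,0.004,0],[0,0,0]]]}}

```text
time_s: 4.25
ee_pos: [414.0, 60.7, 99.5]
ee_rot: [179.9, 0.0, 111.8]
force: [-0.4, -0.0, -0.4]
gripper_width: 0.3
gripper_force: 0.0
```

{"method": "send_rows", "body": {"deltas": [[[0,0.004,0],[0,0,0]],[[0,0.004,0],[0,0,0]],[[0,0.004,0],[0,0,0]],[[0,0.004,0],[0,0,0]],[[0,0.004,0],[0,0,0]],[[0,0.004,0],[0,0,0]],[[0,0.004,0],[0,0,0]],[[0,0.004,0],[0,0,0]],[[0,0.004,0],[0,0,0]],[[0,0.004,0],[0,0,0]]]}}

```text
time_s: 5.25
ee_pos: [432.3, 68.1, 98.9]
ee_rot: [180.0, -0.0, 111.8]
force: [-1.0, -0.4, 0.4]
gripper_width: 0.3
gripper_force: 0.3
```

{"method": "send_rows", "body": {"deltas": [[[0,0.004,0],[0,0,0]],[[0,0.004,0],[0,0,0]],[[0,0.004,0],[0,0,0]],[[0,0.004,0],[0,0,0]],[[0,0.004,0],[0,0,0]],[[0,0.004,0],[0,0,0]],[[0,0.004,0],[0,0,0]],[[0,0.004,0],[0,0,0]],[[0,0.004,0],[0,0,0]],[[0,0.004,0],[0,0,0]]]}}

```text
time_s: 6.25
ee_pos: [450.8, 75.5, 98.9]
ee_rot: [-180.0, -0.0, 111.8]
force: [-1.3, -0.3, -0.2]
gripper_width: 0.7
gripper_force: 0.2
```

{"method": "send_rows", "body": {"deltas": [[[0,0.004,0],[0,0,0]],[[0,0.004,0],[0,0,0]],[[0,0.004,0],[0,0,0]],[[0,0.004,0],[0,0,0]],[[0,0.004,0],[0,0,0]],[[0,0.004,0],[0,0,0]],[[0,0.004,0],[0,0,0]],[[0,0.004,0],[0,0,0]],[[0,0.004,0],[0,0,0]],[[0,0.004,0],[0,0,0]]]}}

```text
time_s: 7.25
ee_pos: [469.4, 82.9, 98.9]
ee_rot: [180.0, -0.0, 111.8]
force: [-0.5, -1.5, -0.7]
gripper_width: 0.5
gripper_force: 0.1
```

```bash
python3 - <<'E'
from h import *
a=grab_frame('scene')[156:286,230:410];b=grab_frame('top')[132:264,258:428]
a=cv2.resize(a,(400,289));b=cv2.resize(b,(400,311))
cv2.imwrite('pics/c2.png',np.vstack([a,b])[...,::-1])
E
```

```text
(no output)
```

View pics/c2.png

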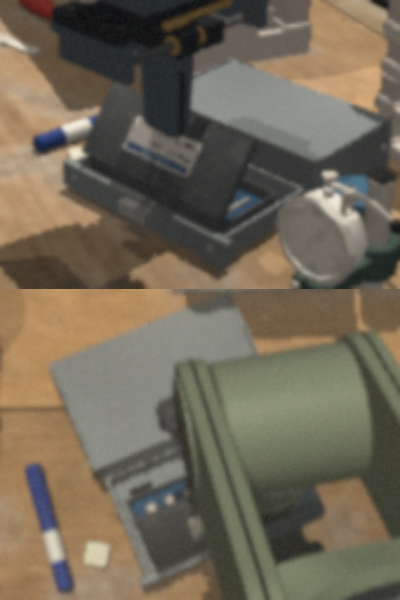

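The scene view shows the finger against the outer face of the lid at (165,130), with the lid tipped past upright to about 60°. I'll carry on.

{"method": "send_rows", "body": {"deltas": [[[0,0.004,0],[0,0,0]],[[0,0.004,0],[0,0,0]],[[0,0.004,0],[0,0,0]],[[0,0.004,0.001],[0,0,0]],[[0,0.004,0.001],[0,0,0]],[[0,0.004,0.002],[0,0,0]],[[0,0.004,0.002],[0,0,0]],[[0,0.004,0.002],[0,0,0]],[[0,0.004,0.003],[0,0,0]],[[0,0.004,0.003],[0,0,0]]]}}

```text
time_s: 8.35
ee_pos: [488.0, 90.3, 91.8]
ee_rot: [180.0, -0.0, 111.8]
force: [-0.3, -0.2, 0.7]
gripper_width: 0.3
gripper_force: 0.1
```

{"method": "send_rows", "body": {"deltas": [[[0,0.002,0.003],[0,0,0]],[[0,0.002,0.003],[0,0,0]],[[0,0.002,0.003],[0,0,0]],[[0,0.002,0.003],[0,0,0]],[[0,0.002,0.003],[0,0,0]],[[0,0,0.003],[0,0,0]],[[0,0,0.003],[0,0,0]],[[0,0,0.003],[0,0,0]],[[0,0,0.003],[0,0,0]],[[0,0,0.003],[0,0,0]]]}}

```text
time_s: 9.35
ee_pos: [492.5, 92.1, 76.8]
ee_rot: [180.0, -0.0, 111.8]
force: [-0.2, 0.2, 0.2]
gripper_width: 0.4
gripper_force: 0.1
```

{"method": "send_rows", "body": {"deltas": [[[0,0,0.003],[0,0,0]],[[0,0,0.003],[0,0,0]],[[0,0,0.003],[0,0,0]],[[0,0,0.003],[0,0,0]],[[0,0,0.003],[0,0,0]],[[0,0,0.003],[0,0,0]],[[0,0,0.003],[0,0,0]],[[0,0,0.003],[0,0,0]],[[0,0,0.003],[0,0,0]],[[0,0,0],[0,0,0]]]}}

```text
time_s: 10.35
ee_pos: [492.3, 92.1, 63.2]
ee_rot: [-180.0, -0.0, 111.8]
force: [-0.6, -0.8, -0.7]
gripper_width: 0.4
gripper_force: 0.0
```

{"method": "send_rows", "body": {"deltas": [[[0,0,0.001],[0,0,0]],[[0,0,0.001],[0,0,0]],[[0,0,0.001],[0,0,0]],[[0,0,0],[0,0,0]]]}}

```text
time_s: 10.75
ee_pos: [492.4, 92.1, 61.9]
ee_rot: [-180.0, -0.0, 111.8]
force: [0.3, 0.2, -0.7]
gripper_width: 0.7
gripper_force: 0.0
```

{"method": "send_rows", "body": {"deltas": [[[0,0,0.001],[0,0,0]],[[0,0,0.001],[0,0,0]],[[0,0,0.001],[0,0,0]],[[0,0,0],[0,0,0]]]}}

```text
time_s: 11.15
ee_pos: [492.4, 92.1, 60.3]
ee_rot: [-180.0, -0.0, 111.8]
force: [0.0, -0.6, 0.2]
gripper_width: 0.3
gripper_force: 0.0
```

{"method": "send_rows", "body": {"deltas": [[[0,0,0.001],[0,0,0]],[[0,0,0],[0,0,0]]]}}

```text
time_s: 11.35
ee_pos: [492.4, 92.1, 59.9]
ee_rot: [-180.0, -0.0, 111.8]
force: [-0.4, -0.0, 0.7]
gripper_width: 0.7
gripper_force: 0.0
```

{"method": "send_rows", "body": {"deltas": [[[0,0,0.001],[0,0,0]],[[0,0,0],[0,0,0]]]}}

```text
time_s: 11.55
ee_pos: [492.5, 92.1, 59.4]
ee_rot: [180.0, -0.0, 111.8]
force: [0.3, 0.9, 0.1]
gripper_width: 0.6
gripper_force: 0.0
```

{"method": "send_rows", "body": {"deltas": [[[0,0,0.001],[0,0,0]],[[0,0,0],[0,0,0]]]}}

```text
time_s: 11.75
ee_pos: [492.5, 92.1, 59.3]
ee_rot: [180.0, -0.0, 111.8]
force: [-1.3, -0.4, 4.0]
gripper_width: 0.3
gripper_force: 2.1
```

{"method": "send_rows", "body": {"deltas": [[[0,0,0.001],[0,0,0]],[[0,0,0],[0,0,0]]]}}

```text
time_s: 11.95
ee_pos: [492.5, 92.1, 59.2]
ee_rot: [180.0, 0.0, 111.8]
force: [-1.7, -0.7, 9.6]
gripper_width: 0.7
gripper_force: 4.1
```

The lid is shut and pressed: about 9.6 N with the tip at z ≈ 45. I'll retreat and verify from where the case is visible.

{"method": "send_rows", "body": {"deltas": [[[0,0,-0.01],[0,0,0]],[[0,0,-0.04],[0,0,0]],[[0,0,-0.05],[0,0,0]],[[0,-0.05,0],[0,0,0]],[[0,-0.06,0],[0,0,0]],[[0,-0.06,0],[0,0,0]],[[0,-0.03,0],[0,0,0]],[[0,0,0],[0,0,0]]]}}

```text
time_s: 12.75
ee_pos: [398.2, 54.6, 108.5]
ee_rot: [-180.0, -0.0, 111.7]
force: [-0.3, 0.6, -0.2]
gripper_width: 0.4
gripper_force: 0.0
```

```bash
python3 - <<'E'
from h import *
a=grab_frame('scene')[156:286,230:410];b=grab_frame('wrist')
a=cv2.resize(a,(400,289));b=cv2.resize(b,(480,300))[:,80:]
cv2.imwrite('pics/c3.png',np.vstack([a,b])[...,::-1])
E
```

```text
(no output)
```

View pics/c3.png

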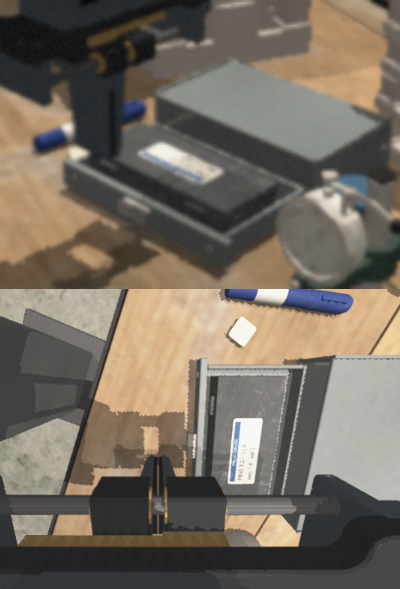

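The case lies shut and flat in the tray (label at (165,160) in the scene half). The pull is at about (193,447) in the wrist half, with the finger in front of it. Next I'll lower the tool and push the pull.

{"method": "send_rows", "body": {"deltas": [[[0,0,0.05],[0,0,0]],[[0,0,0.06],[0,0,0]],[[0,0,0.04],[0,0,0]],[[0,0.01,0.011],[0,0,0]],[[0,0.01,0],[0,0,0]],[[0,0.01,0],[0,0,0]],[[0,0.004,0],[0,0,0]],[[0,0.004,0],[0,0,0]],[[0,0.004,0],[0,0,0]],[[0,0.004,0],[0,0,0]]]}}

```text
time_s: 13.85
ee_pos: [421.2, 63.6, 28.3]
ee_rot: [180.0, 0.0, 111.8]
force: [0.4, 0.0, 0.4]
gripper_width: 0.5
gripper_force: 0.0
```

{"method": "send_rows", "body": {"deltas": [[[0,0.004,0],[0,0,0]],[[0,0.004,0],[0,0,0]],[[0,0.004,0],[0,0,0]],[[0,0.004,0],[0,0,0]],[[0,0.006,0],[0,0,0]],[[0,0.006,0],[0,0,0]],[[0,0.006,0],[0,0,0]],[[0,0.006,0],[0,0,0]],[[0,0.006,0],[0,0,0]],[[0,0.006,0],[0,0,0]]]}}

```text
time_s: 14.85
ee_pos: [445.2, 73.4, 27.8]
ee_rot: [-180.0, -0.0, 111.8]
force: [-4.7, -1.6, 2.0]
gripper_width: 0.5
gripper_force: 2.1
```

{"method": "send_rows", "body": {"deltas": [[[0,0.008,0],[0,0,0]],[[0,0.008,0],[0,0,0]],[[0,0.008,0],[0,0,0]],[[0,0.008,0],[0,0,0]],[[0,0.008,0],[0,0,0]],[[0,0.008,0],[0,0,0]],[[0,0.008,0],[0,0,0]],[[0,0.008,0],[0,0,0]],[[0,0.008,0],[0,0,0]],[[0,0.008,0],[0,0,0]]]}}

```text
time_s: 15.85
ee_pos: [482.4, 88.3, 27.9]
ee_rot: [-180.0, -0.0, 111.8]
force: [-5.4, 1.4, 0.9]
gripper_width: 0.3
gripper_force: 2.1
```

{"method": "send_rows", "body": {"deltas": [[[0,0.008,0],[0,0,0]],[[0,0.008,0],[0,0,0]],[[0,0.008,0],[0,0,0]],[[0,0.008,0],[0,0,0]],[[0,0.008,0],[0,0,0]],[[0,0.008,0],[0,0,0]],[[0,0.008,0],[0,0,0]],[[0,0.008,0],[0,0,0]],[[0,0.006,0],[0,0,0]],[[0,0.004,0],[0,0,0]]]}}

```text
time_s: 16.85
ee_pos: [516.9, 102.1, 27.8]
ee_rot: [180.0, -0.0, 111.8]
force: [-5.3, 1.2, 0.7]
gripper_width: 0.5
gripper_force: 2.1
```

{"method": "send_rows", "body": {"deltas": [[[0,0.002,0],[0,0,0]],[[0,0.002,0],[0,0,0]],[[0,0.002,0],[0,0,0]],[[0,0.002,0],[0,0,0]],[[0,0.002,0],[0,0,0]],[[0,0.002,0],[0,0,0]],[[0,0.002,0],[0,0,0]]]}}

```text
time_s: 17.55
ee_pos: [523.0, 104.6, 27.8]
ee_rot: [-180.0, -0.0, 111.8]
force: [-5.2, 1.9, 1.4]
gripper_width: 0.1
gripper_force: 2.0
```

{"method": "send_rows", "body": {"deltas": [[[0,0.002,0],[0,0,0]],[[0,0.002,0],[0,0,0]]]}}

```text
time_s: 17.75
ee_pos: [524.1, 105.0, 27.8]
ee_rot: [-179.9, -0.0, 111.8]
force: [-8.5, 0.3, 3.3]
gripper_width: 0.6
gripper_force: 3.8
```

{"method": "send_rows", "body": {"deltas": [[[0,0.002,0],[0,0,0]],[[0,0.001,0],[0,0,0]]]}}

```text
time_s: 17.95
ee_pos: [524.1, 105.1, 27.8]
ee_rot: [-179.7, -0.0, 111.8]
force: [-10.3, -1.9, 5.6]
gripper_width: 0.3
gripper_force: 5.1
```

{"method": "send_rows", "body": {"deltas": [[[0,0.002,0],[0,0,0]],[[0,0.002,0],[0,0,0]],[[0,0,0],[0,0,0]]]}}

```text
time_s: 18.25
ee_pos: [524.2, 105.1, 27.8]
ee_rot: [-179.5, -0.1, 111.8]
force: [-13.1, -3.1, 8.3]
gripper_width: 0.4
gripper_force: 6.9
```

{"method": "send_rows", "body": {"deltas": [[[0,-0.02,0],[0,0,0]],[[0,-0.06,0],[0,0,0]],[[0,-0.06,0],[0,0,0]],[[0,0,-0.08],[0,0,0]],[[0,0,-0.08],[0,0,0]],[[0,0,-0.08],[0,0,0]],[[0,0,0],[0,0,0]]]}}

```text
time_s: 18.95
ee_pos: [469.3, 81.0, 154.1]
ee_rot: [179.0, 0.3, 111.8]
force: [0.5, 0.3, -0.1]
gripper_width: 0.1
gripper_force: 0.0
```

```bash
python3 - <<'E'
from h import *
a=grab_frame('scene')[156:286,230:410];b=grab_frame('wrist')
p=[601.2,137.0,.379]
P=proj('wrist',c2w(p,[(-58,97,58),(-58,-97,58),(-68,0,21),(-58,97,30)]));print(P.round(0))
a=cv2.resize(a,(480,347));b=b[:250,160:]
cv2.imwrite('pics/c4.png',np.vstack([a,b])[...,::-1])
E
```

```text
[[425.  93.]
 [404. 298.]
 [392. 195.]
 [414.  95.]]
```

View pics/c4.png

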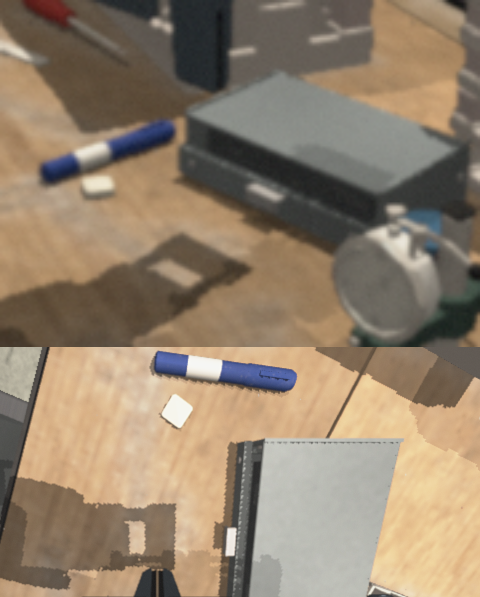

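The cabinet is closed up, the marker and plate are untouched, and the pull is at (230,541) in the wrist half. I'll zoom in on the seam between the tray front and the cabinet.

```bash
python3 - <<'E'
from h import *
b=grab_frame('wrist')[80:240,370:470];a=grab_frame('scene')[180:270,290:410]
a=cv2.resize(a,(480,360),interpolation=cv2.INTER_CUBIC);a=np.vstack([a,np.zeros((240,480,3),np.uint8)])
b=cv2.resize(b,(320,512),interpolation=cv2.INTER_CUBIC);b=np.vstack([b,np.zeros((88,320,3),np.uint8)])
cv2.imwrite('pics/c5.png',np.hstack([a,b])[...,::-1])
p=[601.2,137.0,.379]
print(((proj('wrist',c2w(p,[(x,y,z) for y in(97,0) for x,z in((-58,58),(-58,30),(-63,30),(-68,30),(-68,27),(-78,27))]))-[370,80])*3.2).round(0))
E
```

```text
[[189.  43.]
 [151.  50.]
 [134.  50.]
 [116.  50.]
 [113.  51.]
 [ 78.  51.]
 [150. 408.]
 [120. 381.]
 [104. 381.]
 [ 88. 381.]
 [ 86. 378.]
 [ 54. 378.]]
```

View pics/c5.png

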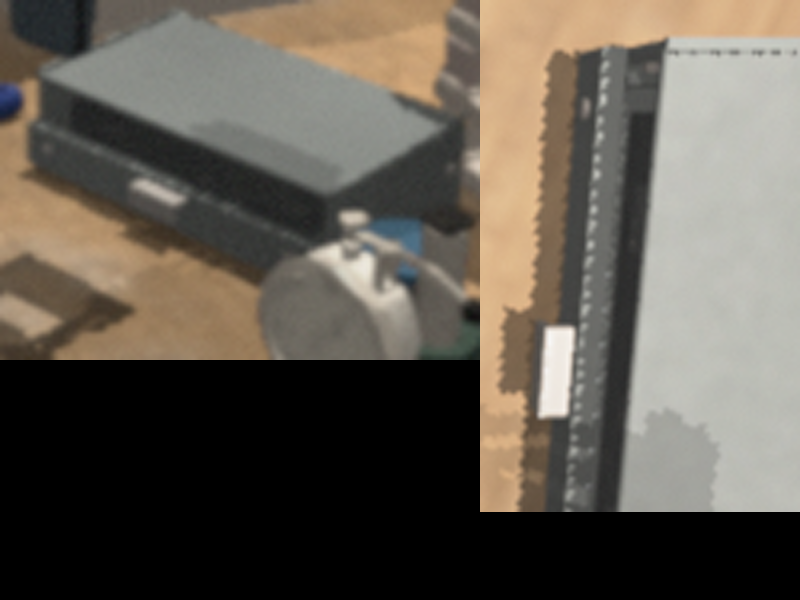

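The panel's rear edge is flush with the cabinet front to about 1 mm, and the tray stood solid at 13 N. It is home, so I'm handing in.

```bash
python3 -c "
from workcell import *
print(job_done())"
```

```text
the job is handed in; nothing more can be done
None
```

The lid is shut and pressed flat (about 10 N), the tray is pushed home to its stop with the case in it, the marker and plate are where they were, the jar was not approached, and the job was handed in at about 19 s.

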